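# Hold the hand lamp over the mineral specimen

### The job

Slide the wooden specimen tablet with its stone flat across the table, without lifting it, until it lies centred on the dark mat with its long side along the mat's long side, and let go of it. Then pick up the black hand lamp by its top grip, carry it over the rack of vials and finish while still holding it level about 15 mm above the stone, centred over it and lengthwise along the tablet. The lamp must never touch the stone or tablet, and do not bump the rack or disturb the pot, the spot plate or the brush.

Things in the scene. Friction and masses are not known exactly. Their poses are not given: they have to be found in the camera images.
- tablet: Loose wooden specimen tablet, 110 mm long (x), 52 mm wide (y), 18 mm thick, 0.15 to 0.31 kg, with a grey stone fixed on the middle of its top, at most 40 mm across, its top 42 mm above the tablet's underside. Origin: centre of the underside; z up. Can be pinched across its width, fingers either side of the stone.
- stone_top (a point): Top of the stone, in the middle of the tablet, 42 mm above the tablet's underside; axes as the tablet's.
- mat: Dark rubber viewing mat fixed on the table, 130 mm long (its x) by 80 mm wide (its y), under 1 mm thick: it does not hinder sliding, and the tablet lies on it with its underside at table height (z = 0). Origin: centre, at table height.
- lamp: Loose black hand lamp lying window down: body 150 mm long (x), 46 mm wide (y; 48 with its aluminium band), 32 mm high, 0.2 to 0.4 kg; on top, in the middle, a grip ridge 90 mm long (x), 24 mm wide (y), from 32 to 66 mm above the underside. Origin: centre of the underside; z up. Balanced about its middle; either end may lead.
- rack: Wooden rack fixed on the table, full of glass vials with caps: 240 mm long (its x), 76 mm wide (its y), 82 mm high over the caps. It stands between the lamp (on its -y side) and the mat and tablet (on its +y side). Origin: centre of the underside.
- pot: Bystander: clear sample pot with red cap, 40 mm across, 62 mm high, standing loose on the table. Origin: centre of the underside.
- spot_plate: Bystander: round white porcelain spot plate, 80 mm across, 11 mm thick, loose on the table. Origin: centre of the underside.
- brush: Bystander: small hand brush 160 mm long, lying along its x, loose on the table.
Not all that is in view belongs to the job. Leave any purple or turquoise look-alike of the tablet alone.

How it is judged:
On the way, in this order (a step that is already met when the one before it is completed fails the run):
1. the tablet lies centred on the mat, square with it, and is let go (horizontal distance between tablet and mat below 0.015 m and angle between the x axis of tablet and the x axis of mat, either way round below 0.15 rad and height (world z) of tablet below 0.004 m and angle between tablet's own z axis and vertical below 0.08 rad and contact force between the fingers and tablet below 0.1 N and linear speed of tablet below 0.01 m/s), for 0.2 s.
2. the lamp is held above the rack of vials, clear of it (z of lamp in the frame of rack above 0.085 m and y of lamp in the frame of rack between -0.05 and 0.05 m and x of lamp in the frame of rack between -0.19 and 0.19 m and contact force between the fingers and lamp above 1 N).
At the end, for the whole second after the job is handed in: Tablet flat on the mat (centre within 15 mm, parallel within 0.15 rad), let go; lamp held still, touching only the fingers, its underside 5 to 25 mm above the stone, centred within 12 mm, along the tablet within 0.15 rad either way round, level within 0.12 rad (horizontal distance between tablet and mat below 0.015 m and angle between the x axis of tablet and the x axis of mat, either way round below 0.15 rad and height (world z) of tablet below 0.004 m and angle between tablet's own z axis and vertical below 0.08 rad and horizontal distance between lamp and stone_top below 0.012 m and z of lamp in the frame of stone_top between 0.005 and 0.025 m and angle between the x axis of lamp and the x axis of tablet, either way round below 0.15 rad and angle between lamp's own z axis and vertical below 0.12 rad and contact force between the fingers and lamp above 1 N and contact force between each of lamp, the fingers and tablet below 0.1 N and contact force between lamp and rack below 0.1 N and linear speed of lamp below 0.02 m/s); the arm keeps its last pose, push and grip.
It fails at once if the tablet is lifted (more than 15 mm) or tipped (more than 0.3 rad) instead of slid (height (world z) of tablet above 0.015 m or angle between tablet's own z axis and vertical above 0.3 rad).
It fails at once if the lamp touches the stone or tablet (contact force between lamp and tablet above 0.5 N).
It fails at once if the rack of vials is bumped (more than 3 N) (contact force between rack and anything else above 3 N).
It fails at once if the pot, the spot plate or the brush is moved more than 20 mm (distance of any of pot, spot_plate, brush from where it was at the start of the episode above 0.02 m).
It also fails if it takes over 64 s, if anything falls off the work surface, if the arm or the gripper's body presses on something with over 40 N, if the wrist force passes 120 N, or if a joint passes its speed limit or range.

### The arm

A 6-joint arm with a two-finger parallel gripper is mounted at the origin on the work surface. World frame = base frame: x ahead of the robot, y to its left, z up, the work surface at z = 0. Lengths are in m, angles in rad, forces in N, time in s.
With the tool pointing down it reaches from about 0.275 to 0.825 m from the base axis. Payload 4.9 kg.
Tool frame: the origin (TCP) lies midway between the tips of the shut fingers; the grasp point (between the pads) lies 19 mm behind it (grip_point_offset is the distance from the TCP to the grasp point, in m); z points along the fingers, y is the line along which they close (so a half turn about z gives the same grasp; the last joint's range is limited). The gripper opens to 85 mm and grips with 20 to 120 N. Pads are 22 mm wide; open, the fingers measure 114 mm over their backs; the gripper's body (76 mm by 85 mm) begins 54 mm behind the grasp point. The pads swing forward as they close: fully open they stand 13 mm farther back than shut.
Start: joints at [-1.45, 0.326, -0.193, 1.052, 0, 1.437], TCP at [0.139, -0.532, 0.231] pointing down, gripper open.
Joint ranges: [-2.65, 2.65], [-0.97, 1.79], [-1.3, 1.35], [-1.93, 2.1], [-1.47, 1.37], [-3.14, 3.14]. Speed limits (rad/s): [2.57, 2.57, 3.14, 3.14, 3.14, 3.14].

### API

Orientations are given as a rotation vector (axis times angle).
In Python, from cell import * gives the robot as it stands. Calls block until the motion is done:
- movep(position, orientation): joint-space move of the TCP to a pose.
- move_l(position, velocity=0.15, rot=None, until_force=None): straight line of the TCP; rot=None keeps the orientation; velocity is the mean speed in m/s. With until_force (N) it stops when the force on the tool has changed by that much, and returns True; else False.
- set_joints(angles): joint-space move.
- let_go() and grab(newtons=None): open the fingers fully, or close them until they stop; newtons is the grip in N (None keeps the last).
- sleep(seconds).
- ik(position, orientation): joint angles nearest the present ones, or None.
- get_state(): the state.
- grab_frame(name): name is "scene" or "side" or "wrist"; returns a dict with "img" (480x640x3 uint8, red, green, blue), "fx", "fy", "cx", "cy" (pixels), "k1" (the pictures are not rectified: a ray, as slopes to the right and down, at radius r is drawn at 1 + k1 r^2 times it, then the intrinsics apply), "cam_to_world" (4x4, takes a point from camera to world coordinates); the wrist camera has in their place "T_tool_cam" (4x4, takes a point from camera to tool coordinates, whose origin is the TCP and whose axes are the flange's). Camera axes: x right, y down, z forward; pixel columns grow to the right and rows downward; lengths in m; the calibration is good to about 2 mm. A picture is of the moment at which its call begins: read the wrist's pose just before it. There is no depth.
A pose or a line that the arm cannot do raises MotionError and nothing moves.
- sign_off(): hands the job in; it is judged then, once.
Trained networks look in the newest picture that a camera, given by its name, has taken for a name from the list of things; names that differ only in an ending like _2 or _b are one class to them, and where a whole thing is asked for, a point or a joint stands for the part that bears it (a point fixed in the world has none). Each returns a list of dicts, best first, with "score" (0 to 1); they miss things now and then, are a little off and sometimes report something else, mostly with a low value. They report only what shows in the picture. A call takes as long as a camera call. They do not tell look-alikes from the thing itself.
- spot_in(camera, name): "centre" ([column, row] in pixels, amid what is visible of it).
- silhouettes(camera, name): "mask" (480x640 bool, what is visible of it) and "centre" ([column, row] in pixels, amid what is visible of it).
- tip_of(camera, name): "centre" ([column, row] in pixels: a listed point, or the origin of a listed thing).
The state is a dict: "clock": time; "q": joint angles; "joint_velocities": joint speeds; "tau": joint torques, N m; "position": TCP position; "eef_rot": TCP orientation; "contact_force": force on the tool from outside, world axes, zero at the start; "wrist_torque": the same for the moment, N m; "finger_gap": opening from 0.0 (shut) to 1.0 (fully open); "grasp_force": force on a finger pad.
Only numpy, scipy, OpenCV 4.12 (cv2) and the standard library are available. Lean on these libraries where they do the work, as an engineer would, in place of code of your own. Each camera call takes 0.05 s, during which the arm holds its last target. There are 200 camera calls.

## Working session

There is one attempt and no reset: what is moved stays moved. The work goes in short steps, each a Python script; the robot and the scene stay as the last script left them, time stands still between calls to the robot, and variables do not carry over. Pictures are saved under pics/ and viewed, at most 10 in all, crops included, and the job is handed in when it is done.

```bash
mkdir -p pics; ls
cat > h.py <<'E'
from cell import *
import numpy as np, cv2
from scipy.spatial.transform import Rotation as R
def frame(n):
    s=get_state(); f=grab_frame(n)
    if n=="wrist":
        T=np.eye(4);T[:3,:3]=R.from_rotvec(s["eef_rot"]).as_matrix();T[:3,3]=s["position"]
        f["cam_to_world"]=T@np.array(f["T_tool_cam"])
    return f
def px2w(f,uv,z):
    uv=np.atleast_2d(np.asarray(uv,float))
    K=np.array([[f["fx"],0,f["cx"]],[0,f["fy"],f["cy"]],[0,0,1.]])
    p=cv2.undistortPoints(uv[:,None,:],K,np.array([f["k1"],0,0,0.]))[:,0]
    T=np.array(f["cam_to_world"]); d=np.c_[p,np.ones(len(p))]@T[:3,:3].T; o=T[:3,3]
    return o+d*((z-o[2])/d[:,2])[:,None]
def w2px(f,P):
    T=np.linalg.inv(np.array(f["cam_to_world"])); c=np.atleast_2d(P)@T[:3,:3].T+T[:3,3]
    K=np.array([[f["fx"],0,f["cx"]],[0,f["fy"],f["cy"]],[0,0,1.]])
    return cv2.projectPoints(c,np.zeros(3),np.zeros(3),K,np.array([f["k1"],0,0,0.]))[0][:,0]
def save(f,n): cv2.imwrite(f"pics/{n}.png",f["img"][:,:,::-1])
def maskpose(f,m,z):
    """centre, size and long-axis angle of a mask projected on plane z"""
    c,_=cv2.findContours(m.astype(np.uint8),cv2.RETR_EXTERNAL,cv2.CHAIN_APPROX_NONE)
    c=max(c,key=cv2.contourArea)[:,0].astype(float)
    w=px2w(f,c,z)[:,:2].astype(np.float32)
    (x,y),(a,b),t=cv2.minAreaRect(w*1000)
    if a<b: a,b,t=b,a,t+90
    return np.round([x/1000,y/1000],4),np.round([a,b],1),round(((t+90)%180-90),1)
def down(yaw):  # tool pointing down, tool y axis at angle yaw from world... tool x at yaw
    return (R.from_euler('z',yaw)*R.from_euler('x',np.pi)).as_rotvec()
E
python3 - <<'E'
from h import *
print(get_state()["eef_rot"],get_state()["finger_gap"],get_state()["clock"])
for n in ("scene","side"):
    f=frame(n); save(f,n+"0"); print(n,np.round(f["cam_to_world"],3).tolist())
    for o,z in dict(tablet=.018,mat=0,lamp=.032,rack=.08,pot=.06,spot_plate=.01,brush=.01).items():
        for d in silhouettes(n,o)[:3]:
            print(o,round(d["score"],2),np.round(d["centre"]),maskpose(f,d["mask"],z))
E
```

```text
pics
[-3.11444027e+00 -3.98898886e-01 -2.19787391e-05] 0.9983905997447212 0.0
scene [[-0.517, 0.463, -0.72, 1.251], [0.856, 0.269, -0.442, 0.411], [-0.011, -0.844, -0.536, 0.555], [0.0, 0.0, 0.0, 1.0]]
tablet 0.87 [312. 329.] (array([0.7612, 0.0846]), array([124. ,  66.3]), 76.6)
tablet 0.79 [211. 334.] (array([ 0.8423, -0.0399]), array([122.5,  68.2]), -85.7)
tablet 0.75 [334. 203.] (array([ 0.3702, -0.0902]), array([142.9,  61. ]), 45.9)
mat 0.7 [477. 304.] (array([0.5484, 0.2849]), array([133.4,  81.6]), -4.1)
lamp 0.66 [219. 213.] (array([ 0.5659, -0.2552]), array([226.2,  77.6]), 24.8)
rack 0.94 [270. 242.] (array([ 0.639 , -0.0587]), array([297.2, 146.5]), -6.5)
pot 0.6 [401. 218.] (array([0.4294, 0.0839]), array([136.1,  35.1]), 21.7)
spot_plate 0.67 [447. 367.] (array([0.7378, 0.2905]), array([65.8, 19.1]), -83.8)
brush 0.65 [166. 256.] (array([ 0.7324, -0.2737]), array([164.4,  65.4]), -18.3)
side [[-0.938, -0.162, 0.306, 0.356], [-0.346, 0.459, -0.818, 0.662], [-0.008, -0.873, -0.487, 0.468], [0.0, 0.0, 0.0, 1.0]]
tablet 0.95 [454. 262.] (array([ 0.364, -0.086]), array([126.1,  78.5]), 47.0)
tablet 0.9 [307. 292.] (array([0.588 , 0.1018]), array([126. ,  68.9]), -28.7)
tablet 0.71 [225. 271.] (array([0.7524, 0.0882]), array([126.5,  78.4]), 74.8)
mat 0.6 [287. 384.] (array([0.5509, 0.2853]), array([132.2,  81.7]), -3.8)
mat 0.41 [307. 293.] (array([0.5987, 0.0797]), array([129. ,  71.5]), -29.3)
lamp 0.38 [188. 362.] (array([0.6677, 0.3298]), array([63. , 22.1]), 40.0)
rack 0.98 [343. 232.] (array([ 0.5808, -0.0343]), array([266.4, 192.7]), -7.9)
pot 0.92 [432. 299.] (array([0.3865, 0.105 ]), array([108. ,  34.9]), -86.3)
spot_plate 0.57 [188. 360.] (array([0.6843, 0.3139]), array([67.5, 25.4]), 37.5)
brush 0.57 [308. 196.] (array([ 0.707 , -0.2704]), array([81.4, 64.9]), -5.4)
```

View pics/scene0.png

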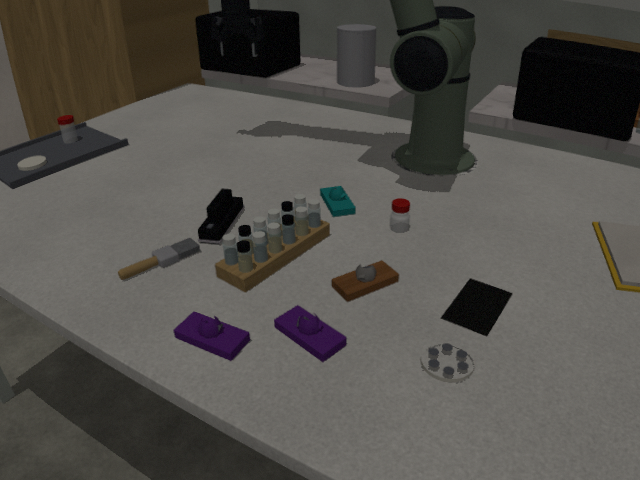

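View pics/side0.png

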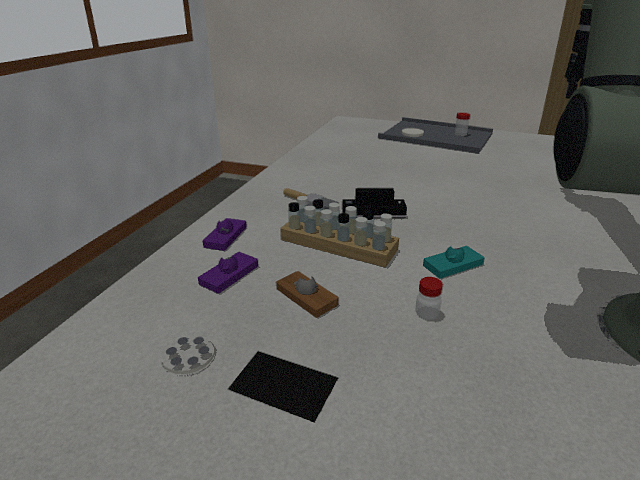

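The brown tablet is at scene (365,280) and side (307,292), and the mat is at scene (477,304). The lamp is at (221,215), behind the rack. Purple decoys are at (211,334) and (310,330), and a turquoise one at (337,200). Next I look from above with the wrist camera.

```bash
python3 - <<'E'
from h import *
for i,(p,y,objs) in enumerate([((.50,-.20,.36),np.pi,dict(lamp=.066,rack=.08,brush=.01)),((.55,.18,.38),np.pi,dict(tablet=.018,mat=0,spot_plate=.011,pot=.062,rack=.08))]):
    movep(p,down(y)); f=frame("wrist"); save(f,f"w{i}"); print(np.round(f["cam_to_world"],3).tolist(),get_state()["clock"])
    for o,z in objs.items():
        for d in silhouettes("wrist",o)[:3]:
            print(o,round(d["score"],2),np.round(d["centre"]),maskpose(f,d["mask"],z),maskpose(f,d["mask"],0)[0])
        if o in("lamp","tablet"):
            for d in tip_of("wrist",o)[:3]: print(" origin",round(d["score"],2),d["centre"],px2w(f,d["centre"],0)[0])
E
python3 -c "
import cv2,numpy as np
a=[cv2.imread(f'pics/w{i}.png') for i in (0,1)]
cv2.imwrite('pics/w.png',cv2.resize(np.hstack(a),(800,300),interpolation=cv2.INTER_AREA))"
```

```text
[[0.001, 0.966, 0.259, 0.433], [1.0, -0.001, -0.001, -0.2], [-0.001, 0.259, -0.966, 0.501], [0.0, 0.0, 0.0, 1.0]] 2.6917
lamp 0.71 [269. 240.] (array([ 0.5481, -0.2548]), array([140.3,  46.9]), 19.4) [ 0.5655 -0.263 ]
 origin 0.61 [270.6, 237.6] [ 0.55953192 -0.26239333  0.        ]
rack 0.91 [411. 269.] (array([ 0.5849, -0.1072]), array([230.7,  80.8]), -7.8) [ 0.6137 -0.0895]
rack 0.68 [560. 262.] (array([0.5695, 0.0508]), array([96.3, 56.3]), -28.7) [0.5954 0.0985]
brush 0.63 [268. 351.] (array([ 0.7326, -0.2735]), array([168.6,  43. ]), -19.2) [ 0.7387 -0.275 ]
brush 0.4 [270. 240.] (array([ 0.5629, -0.2617]), array([157. ,  53.3]), 20.1) [ 0.5655 -0.2629]
[[0.001, 0.966, 0.259, 0.484], [1.0, -0.001, -0.002, 0.179], [-0.001, 0.259, -0.966, 0.521], [0.0, 0.0, 0.0, 1.0]] 4.375
tablet 0.85 [252. 221.] (array([0.5898, 0.0942]), array([111.6,  52.8]), -28.1) [0.5936 0.0911]
tablet 0.84 [247. 338.] (array([0.7495, 0.0811]), array([109.9,  60.5]), 76.7) [0.759  0.0776]
tablet 0.82 [83. 27.] (array([ 0.3666, -0.0868]), array([99.7, 54.5]), 45.8) [ 0.3624 -0.0964]
 origin 0.73 [73.8, 13.3] [ 0.35797318 -0.09526927  0.        ]
 origin 0.7 [249.6, 335.9] [0.75455176 0.08123834 0.        ]
 origin 0.58 [254.0, 218.6] [0.59028493 0.09412262 0.        ]
mat 0.93 [404. 184.] (array([0.5489, 0.2851]), array([130.6,  81.3]), -3.5) [0.5489 0.2851]
spot_plate 0.62 [388. 304.] (array([0.7056, 0.3092]), array([14.7, 14.2]), -89.9) [0.7104 0.312 ]
pot 0.59 [214.  34.] (array([0.3918, 0.0732]), array([51.1, 36.4]), 48.5) [0.3794 0.0588]
rack 0.75 [ 88. 220.] (array([ 0.5893, -0.0746]), array([230.4, 101.2]), -7.5) [ 0.6084 -0.1206]
rack 0.3 [216.  35.] (array([0.3954, 0.077 ]), array([49.2, 34.1]), 46.5) [0.3794 0.0585]
```

View pics/w.png

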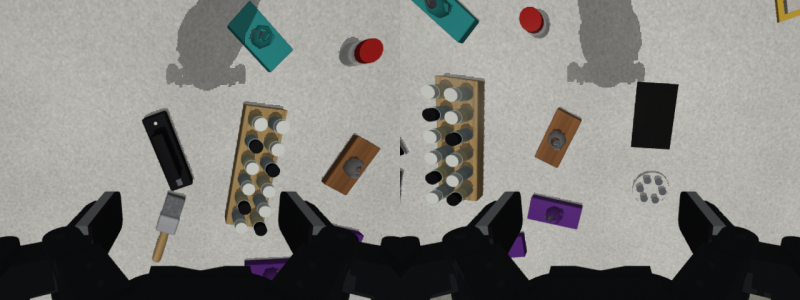

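The wrist views agree with the networks. The tablet is at (0.590, 0.094) at -28°, and the mat is at (0.549, 0.285) at -3.5°. I'll grasp the tablet and slide it.

Run:
```python
from h import *
def st(l): s=get_state(); print(l,round(s["clock"],1),np.round(s["position"],4),round(s["finger_gap"],3),round(s["grasp_force"],1),np.round(s["contact_force"],1))
a=np.pi+np.radians(-28.1); b=np.pi+np.radians(-3.5)
movep([.590,.0945,.12],down(a))
print(move_l([.590,.0945,.003],velocity=.1,until_force=8)); st("down")
grab(25); st("grab")
if get_state()["finger_gap"]>.4:
    move_l([.549,.285,get_state()["position"][2]],velocity=.1,rot=down(b)); st("slid")
    let_go(); st("open")
    move_l([.549,.285,.15],velocity=.15)
    movep([.55,.18,.38],down(np.pi))
    f=frame("wrist"); save(f,"w2")
    for o,z in dict(tablet=.018,mat=0).items():
        for d in silhouettes("wrist",o)[:4]: print(o,round(d["score"],2),np.round(d["centre"]),maskpose(f,d["mask"],z))
    st("end")
```

```text
False
down 7.1 [0.5906 0.0945 0.0037] 0.998 0.0 [0.1 0.4 0.4]
grab 7.5 [0.5905 0.0947 0.0036] 0.6 27.2 [-1.2  1.4  5.1]
slid 9.6 [0.5487 0.2855 0.0036] 0.602 27.3 [ 1.5 -3.2  5.2]
open 10.0 [0.5486 0.2852 0.0033] 0.999 0.0 [ 0.1 -0.9  0.7]
tablet 0.96 [188. 400.] (array([0.8328, 0.0036]), array([64.6, 31.8]), -27.4)
tablet 0.8 [248. 339.] (array([0.7493, 0.0816]), array([110.4,  60.8]), 76.0)
tablet 0.77 [408. 188.] (array([0.5496, 0.283 ]), array([109.2,  54.7]), -3.0)
tablet 0.72 [80. 28.] (array([ 0.3663, -0.0872]), array([100.3,  54.4]), 46.0)
mat 0.81 [387. 176.] (array([0.5495, 0.2853]), array([131.4,  80.3]), -3.7)
end 12.3 [0.5494 0.1805 0.3778] 0.999 0.0 [0.1 0.1 0.2]
```

View pics/w2.png

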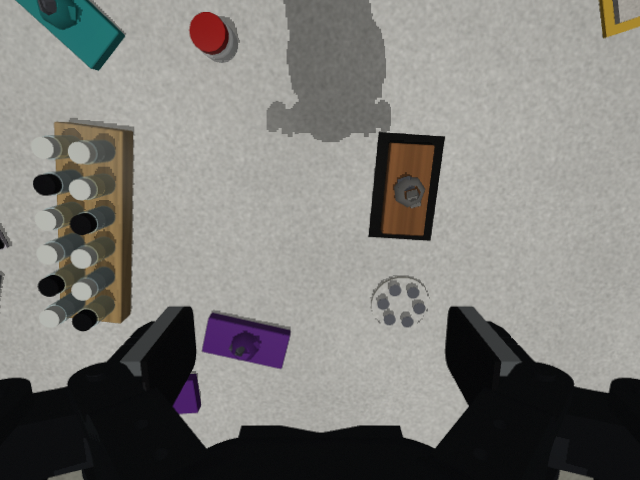

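The tablet lies centred on the mat at (408,188), within about 2 mm and 1°. Next is a closer look at the lamp and the rack edge.

Run:
```python
from h import *
movep([.52,-.26,.28],down(np.pi)); f=frame("wrist"); save(f,"w3"); print(get_state()["clock"])
for d in silhouettes("wrist","lamp")[:2]: print(d["score"],d["centre"],[maskpose(f,d["mask"],z) for z in (0,.032)])
for d in tip_of("wrist","lamp")[:2]: print("origin",d["score"],d["centre"],px2w(f,d["centre"],0))
for d in silhouettes("wrist","rack")[:2]: print("rack",d["score"],d["centre"],[maskpose(f,d["mask"],z) for z in (0.02,.08)])
```

```text
14.0
0.81 [317.7, 239.3] [(array([ 0.566 , -0.2609]), array([161.8,  51. ]), 19.6), (array([ 0.5575, -0.2607]), array([149.5,  47.1]), 19.6)]
origin 0.77 [316.3, 238.5] [[ 0.56170518 -0.26338875  0.        ]]
rack 0.91 [492.5, 242.8] [(array([ 0.6093, -0.0878]), array([264.3, 111.2]), -7.3), (array([ 0.5861, -0.1134]), array([224.8,  94.6]), -7.3)]
```

View pics/w3.png

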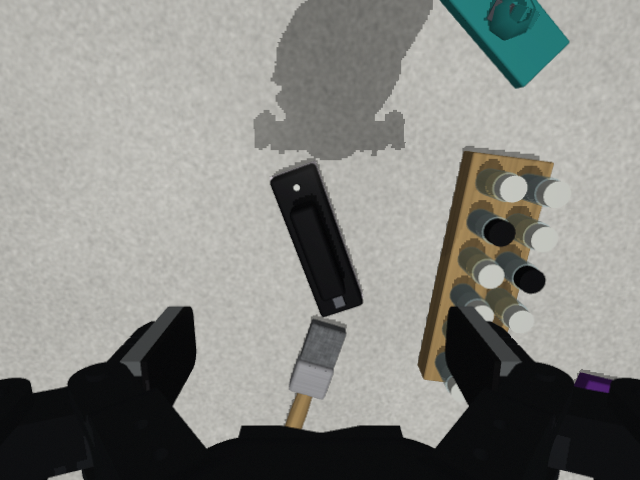

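The lamp is at (0.5575, -0.261) at 19.6°, with the brush close to its far end, so I'll lift it straight up.

Run:
```python
from h import *
def st(l): s=get_state(); print(l,round(s["clock"],1),np.round(s["position"],4),round(s["finger_gap"],3),round(s["grasp_force"],1),np.round(s["contact_force"],1),np.round(s["wrist_torque"],2))
a=np.pi+np.radians(19.6)
movep([.5575,-.261,.15],down(a))
print(move_l([.5575,-.261,.036],velocity=.1,until_force=6)); st("down")
grab(60); st("grab")
s=get_state()
if .15<s["finger_gap"]<.5:
    move_l([.5575,-.261,s["position"][2]+.15],velocity=.1); st("lift")
    f=frame("side"); save(f,"s1"); cv2.imwrite("pics/s1c.png",cv2.resize(f["img"][60:300,220:540,::-1],(640,480)))
    open("gz","w").write(str(s["position"][2]))
```

```text
False
down 16.0 [ 0.5581 -0.2613  0.0367] 1.002 0.0 [ 0.5  0.1 -0.2] [0.   0.02 0.04]
grab 16.6 [ 0.5577 -0.2613  0.0362] 0.271 61.3 [ 0.  -0.3  1.6] [-0.11  0.05  0.04]
lift 18.3 [ 0.5571 -0.2607  0.1855] 0.271 60.9 [-0.1 -0.5 -2. ] [-0.01  0.01 -0.01]
```

View pics/s1c.png

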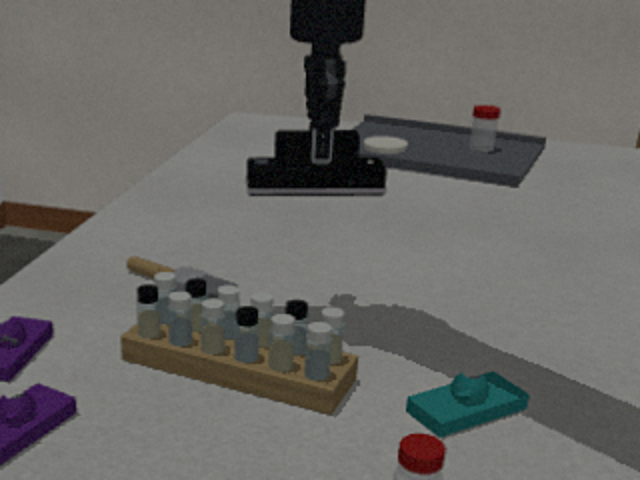

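The lamp is held level at its middle, at crop (316,170). I'll carry it over the rack and stop high above the tablet to check the centring.

Run:
```python
from h import *
def st(l): s=get_state(); print(l,round(s["clock"],1),np.round(s["position"],4),round(s["finger_gap"],3),round(s["grasp_force"],1),np.round(s["contact_force"],1))
gz=float(open("gz").read()); b=np.pi+np.radians(-3.3)
move_l([.5575,-.02,gz+.15],velocity=.15,rot=down(np.pi+np.radians(8)))
move_l([.5492,.284,gz+.15],velocity=.15,rot=down(b)); st("over")
move_l([.5492,.284,gz+.085],velocity=.08); sleep(.3); st("above")
ims=[]
for n in ("scene","side"):
    f=frame(n); 
    for o,z in (("lamp",.085),("stone_top",.042)):
        for d in tip_of(n,o)[:4]: print(n,o,round(d["score"],2),np.round(d["centre"],1),np.round(px2w(f,d["centre"],z),4))
    for d in silhouettes(n,"lamp")[:2]: print(n,"mask",round(d["score"],2),d["centre"],maskpose(f,d["mask"],.085))
    c=np.round(w2px(f,[[.549,.284,.09]])[0]).astype(int); print(c)
    ims.append(cv2.resize(f["img"][c[1]-90:c[1]+70,c[0]-80:c[0]+80,::-1],(400,400)))
cv2.imwrite("pics/f1.png",np.hstack(ims))
```

```text
over 22.3 [0.5493 0.2834 0.1863] 0.273 61.0 [ 0.2 -0.  -2.1]
above 23.5 [0.5495 0.2841 0.1217] 0.275 61.0 [ 0.5 -0.  -2.7]
scene lamp 0.69 [483.8 263.4] [[0.5493 0.2828 0.085 ]]
scene stone_top 0.88 [307.9 316.7] [[0.7571 0.0808 0.042 ]]
scene stone_top 0.79 [209.1 318.1] [[ 0.8368 -0.0463  0.042 ]]
scene stone_top 0.74 [480.7 282.8] [[0.5429 0.2827 0.042 ]]
scene stone_top 0.59 [337.8 185. ] [[ 0.3474 -0.1009  0.042 ]]
scene mask 0.81 [482.2, 255.9] (array([0.5024, 0.2784]), array([238.9,  63.1]), -2.6)
[485 261]
side lamp 0.59 [280.6 336.8] [[0.5505 0.2858 0.085 ]]
side stone_top 0.97 [274.6 358.4] [[0.5624 0.2845 0.042 ]]
side stone_top 0.77 [221.9 218.3] [[ 0.8471 -0.0515  0.042 ]]
side stone_top 0.73 [457.2 248.2] [[ 0.358  -0.0908  0.042 ]]
side stone_top 0.67 [226.2 255.4] [[0.759  0.0783 0.042 ]]
side mask 0.76 [290.1, 327.1] (array([0.5643, 0.2494]), array([172.9, 110.1]), -3.3)
[282 333]
```

View pics/f1.png

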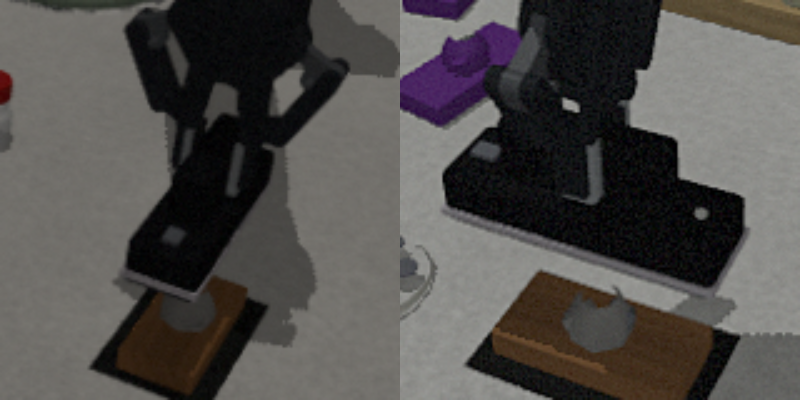

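Both views put the lamp at (0.550, 0.284), which matches the tablet centre, and it is level and parallel with the tablet. I'll lower it by 28 mm, check, and hand in.

Run:
```python
from h import *
gz=float(open("gz").read())
print(move_l([.5492,.284,gz+.057],velocity=.04,until_force=4)); sleep(.7)
s=get_state(); print(s["clock"],s["position"]-np.array([0,0,gz]),s["finger_gap"],s["grasp_force"],s["contact_force"],s["joint_velocities"])
ims=[]
for n in ("scene","side"):
    f=frame(n)
    for d in tip_of(n,"lamp")[:1]: print(n,round(d["score"],2),np.round(px2w(f,d["centre"],.057),4))
    c=np.round(w2px(f,[[.549,.284,.07]])[0]).astype(int)
    ims.append(cv2.resize(f["img"][c[1]-90:c[1]+70,c[0]-80:c[0]+80,::-1],(400,400)))
cv2.imwrite("pics/f2.png",np.hstack(ims))
```

```text
False
25.4667 [0.54917322 0.28398298 0.05696556] 0.2709475780602382 60.95044255256653 [ 0.3476922   0.65912859 -2.10341157] [ 4.28601117e-04  8.47398196e-04  4.03676422e-04  1.39103391e-04
 -6.37467641e-05  1.54918018e-03]
scene 0.76 [[0.551  0.2835 0.057 ]]
side 0.87 [[0.5542 0.2827 0.057 ]]
```

View pics/f2.png

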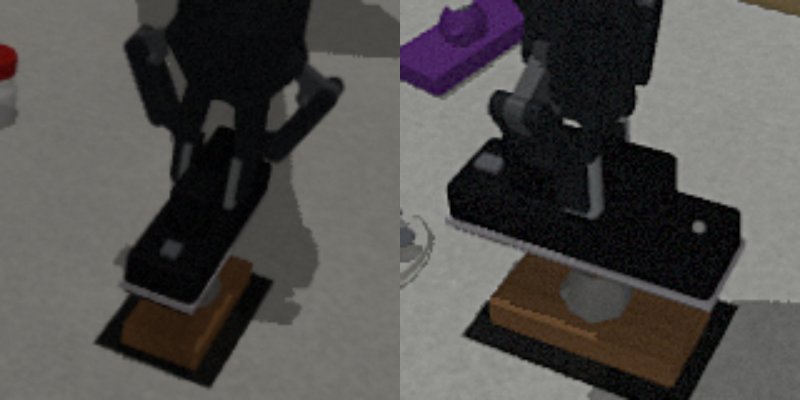

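The lamp hovers level and centred over the stone, at (590,240) in the side crop. The tablet is still square on the mat.

```bash
python3 -c "
from cell import *
print(sign_off())"
```

```text
the job is handed in; nothing more can be done
None
```

The job is handed in: the tablet was slid onto the mat, within about 2 mm and 1° by the wrist camera, and the lamp is held level about 15 mm above the stone, finished around 25 s in; no verdict was returned.

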